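Uncover and shut the red-handled valve

ROBOT

A 6-joint arm with a two-finger parallel gripper is mounted at the origin on a cart in front of the work surface, level with it; the furniture and walls round the work are solid. World frame = base frame: x ahead of the robot, y to its left, z up, the work surface at z = 0. Lengths are in m, angles in degrees, forces in N, time in s.
With the tool pointing down it reaches from about 0.325 to 0.775 m from the base axis. Payload 5.5 kg.
Tool frame: the origin (TCP) lies at the centre of the arm's flange, where the gripper is bolted on; the fingertips stand 182 mm ahead of it and the grasp point (between the pads) lies 163 mm ahead of it; z points along the fingers, y is the direction in which the jaws open and shut (so a half turn about z gives the same grasp; the last joint's range is limited). The gripper opens to 88 mm and grips with 3 to 60 N. Pads are 20 mm wide; open, the fingers measure 115 mm over their backs; the gripper's body (75 mm by 178 mm) begins 61 mm behind the grasp point.
Start: joints at [61.667, 5.22, 70.514, -0, 104.267, -3.249], TCP at [0.254, 0.543, 0.405] pointing down, gripper open.
Joint ranges: [-164.24, 164.24], [-49.07, 125.15], [9.68, 141.18], [-86.29, 266.29], [3.28, 154.24], [-151.56, 151.56]. Speed limits (degrees/s): [147.25, 147.25, 172.46, 180, 180, 180].

INTERFACE

Orientations are given as [roll, pitch, yaw] about the fixed x, y, z axes, in that order (R = Rz(yaw) Ry(pitch) Rx(roll)).
In Python, from station import r gives the robot as it stands. The module is installed in compiled form; this text tells all that it offers. Calls block until the motion is done:
- r.reach(position, orientation): joint-space move of the TCP to a pose.
- r.servo_line(position, rotation=None, speed=0.15): straight line of the TCP; rotation=None keeps the orientation; speed is the mean speed in m/s.
- r.move_joints(angles): joint-space move.
- r.let_go() and r.grab(squeeze=None): open the fingers fully, or close them until they stop; squeeze is the grip in N (None keeps the last).
- r.wait(seconds).
- r.inverse_kinematics(position, orientation): joint angles nearest the present ones, or None.
- r.sense(): the state.
- r.snapshot(name): name is "side" or "top"; returns a dict with "frame" (400x640x3 uint8, red, green, blue), "fx", "fy", "cx", "cy" (pixels), "dist_coeffs" ([k1, k2, p1, p2, k3] as OpenCV has them; the pictures are not rectified), "R" (3x3) and "t" (3): a world point X has camera coordinates R X + t. Camera axes: x right, y down, z forward; pixel columns grow to the right and rows downward; lengths in m; the calibration is good to about 2 mm. A picture is of the moment at which its call begins. There is no depth.
A pose or a line that the arm cannot do raises r.IKError and nothing moves.
- r.hand_in(): hands the job in, once; it reports no verdict.
The state is a dict: "clock": time; "joints": joint angles; "joint_vel": joint speeds; "joint_torque": joint torques, N m; "tcp_pos": TCP position; "orientation": TCP orientation; "contact_force": force on the tool from outside, world axes, zero at the start; "torque": the same for the moment, N m; "opening": finger opening in m.
Only numpy, scipy, OpenCV 4.12 (cv2) and the standard library are available. Lean on these libraries where they do the work, as an engineer would, in place of code of your own. Each camera call takes 0.05 s, during which the arm holds its last target. There are 200 camera calls.

TASK

Two valve boxes stand on the bench. With the fingertips only, push the yellow cover aside along its guides as far as it goes, then push the red valve handle that it hid round until it is fully shut, square across its pipe. Do not pinch the cover or the handle, leave the box with the blue cover as it is, and do not disturb the other things on the bench.

Things in the scene. Friction and masses are not known exactly. Their poses are not given: they have to be found in the camera images.
- yellow_box: White valve box with a yellow sliding cover, fixed to the table at its left or right side, turned up to 0.32 rad. 144 (x) x 240 (y) x 73 mm, 170 in x over the foot flanges; brass unions stick out 13 mm at both y ends. Origin: centre of its underside; y along the cover's slide, z up. +y half: closed deck, 58 high. -y half: open bay with the red-handled valve.
- yellow_bay (a point): Centre of the bay's mouth: box x 0, y -58, z 73 mm. Inside, the bay spans box x -66 to 66, y -114 to -2, but guide lips along both long sides narrow the mouth to x -58 to 58. Floor at z = 6 mm; a brass pipe along y and the valve body stand below z = 34 mm.
- yellow_cover (a joint): Slide of the yellow cover along its box's +y, in m: 0 = bay fully covered, 0.112 = against the stop, bay fully open, cover over the deck. Starts between 0 and 0.012. Stays where left; about 2.5 N friction. Plate 126 (x) x 116 (y) x 6 mm, its top at z = 67 mm; at 0 it spans box y -117 to -1.
- yellow_tab (a point): Middle of the pushing face of the yellow cover's upright tab: the face that looks to the box's -y. The tab is 60 mm wide in x, 8 mm thick (from this face to +y), and stands from z = 67 to 91 mm; this point is at box x 0, y = -25 mm + slide, z 79 mm. Push here towards the box's +y.
- red_handle (a joint): Turn of the red lever, in rad: 0 = open, lever points along its box's +y (along the pipe); 1.571 = shut, against its stop, lever points along the box's +x (across the pipe). It turns clockwise seen from above. Starts between 0 and 0.3. Stays where it is left; about 0.12 N m of friction and some damping.
- red_pivot (a point): Point on the red handle's upright turning axis, at the lever's mid-height: box x -8, y -88, z 45 mm. The lever is a straight bar with a white band, 14 mm wide (7 mm either side of its centre line), from z = 36 to 54 mm, its end 58 mm from the axis; round hub of radius 12 mm, up to z = 58 mm.
- red_tip (a point): End of the red lever on its centre line, at mid-height (z 45 mm), 58 mm from the axis. Pushed shut on the long side that faces the box's -x when open, and the box's +y when shut.
- blue_box: The other valve box, same build and measures as yellow_box, with a blue sliding cover and a black valve handle beneath it. Not to be operated. Origin and axes as for yellow_box.
- blue_cover (a joint): Slide of the blue cover along its box's +y, in m: 0 = bay fully covered, 0.112 = against the stop, bay fully open, cover over the deck. Starts between 0 and 0.012.
- blue_tab (a point): Middle of the tab's face on the blue cover, placed like yellow_tab.
- black_handle (a joint): Turn of the black lever, in rad: 0 = open, lever points along its box's +y (along the pipe); 1.571 = shut, against its stop, lever points along the box's +x (across the pipe). It turns clockwise seen from above. Starts between 0 and 0.3.
- black_tip (a point): End of the black lever, placed like red_tip.
- marker: Loose red and white marker pen lying at the left side of the table, 17 x 135 x 16 mm. Origin under its middle. Bystander.
- blue_cap: Loose blue screw cap, 52 mm across, 30 high, in front of the boxes. Origin under its centre. Bystander.
- vial: Loose glass vial with a black cap, 22 mm across, 54 high, behind the boxes. Origin under its centre. Bystander.
- timer: Loose white bench timer, 62 x 62 x 20 mm, behind the boxes. Origin under its centre. Bystander.
- dish_dark: Loose petri dish with dark residue, 64 mm across, 14 high, behind the boxes. Origin under its centre. Bystander.
- buffer_bottle: Loose small white bottle with a red cap, 50 mm across, 100 high, at the right side. Origin under its centre. Bystander.
- glass_beaker: Loose small glass beaker, 60 mm across, 60 high, at the right side. Origin under its centre. Bystander.

How it is judged (in metres and radians):
On the way, in this order (a step that is already met when the one before it is completed fails the run):
1. the yellow cover is slid fully aside while the red handle is still open (value of joint yellow_cover above 0.1 m and value of joint red_handle below 0.7 rad), for 0.2 s.
2. the red handle is pushed fully shut (value of joint red_handle above 1.47 rad), for 0.2 s.
At the end, for the whole second after the job is handed in: The yellow cover is at least 100 of its 112 mm aside and the red handle within about 0.1 rad (6 degrees) of its shut stop, both at rest; the blue cover and its black handle within 6 mm of where they were, and the seven loose bystanders within 20 mm (value of joint yellow_cover above 0.1 m and value of joint red_handle above 1.47 rad and velocity of joint red_handle between -0.05 and 0.05 rad/s and velocity of joint yellow_cover below 0.01 m/s and distance of each of blue_tab, black_tip from where it was at the start of the episode below 0.006 m and distance of each of marker, blue_cap, vial, timer, dish_dark, buffer_bottle, glass_beaker from where it was at the start of the episode below 0.02 m); the robot touches nothing.
It fails at once if the yellow cover's tab is pinched (fingers on both of its faces at once) (contact force between the fingers and yellow_cover_c0 above 1.5 N and contact force between the fingers and yellow_cover_c1 above 1.5 N).
It fails at once if the red handle is pinched (fingers on both of its long sides at once) (contact force between the fingers and red_handle_c0 above 1.5 N and contact force between the fingers and red_handle_c1 above 1.5 N).
It fails at once if the blue cover or its black handle is moved (more than 6 mm) (distance of any of blue_tab, black_tip from where it was at the start of the episode above 0.006 m).
It fails at once if a loose bystander is moved or lifted (more than 20 mm) (distance of any of marker, blue_cap, vial, timer, dish_dark, buffer_bottle, glass_beaker from where it was at the start of the episode above 0.02 m).
It also fails if it takes over 50 s, if anything falls off the work surface, if the arm or the gripper's body presses on something with over 40 N, if the wrist force passes 120 N, or if a joint passes its speed limit or range.

## Working session

There is one attempt and no reset: what is moved stays moved. The work goes in short steps, each a Python script; the robot and the scene stay as the last script left them, time stands still between calls to the robot, and variables do not carry over. Pictures are saved under pics/ and viewed, about 8 in all and at most 12, crops included, and the job is handed in when it is done.

```bash
mkdir -p pics
python3 - <<'E'
from station import r
import cv2,numpy as np,pickle
d={}
for n in("top","side"):
    s=r.snapshot(n); d[n]=s
    cv2.imwrite(f"pics/{n}0.png",s["frame"][:,:,::-1])
    print(n,s["fx"],s["cx"],s["cy"],s["dist_coeffs"],np.round(s["R"],3).tolist(),np.round(s["t"],3))
pickle.dump(d,open("s0.pkl","wb"))
print(r.sense())
E
```

```text
top 387.83402952413803 314.49412332866154 198.2493079255335 [-0.02397805  0.          0.          0.          0.        ] [[-0.011, -1.0, -0.009], [-0.991, 0.012, -0.137], [0.137, 0.007, -0.991]] [-0.003  0.594  1.246]
side 497.2305537306461 327.7771138872873 198.83274308724444 [-0.15298564  0.          0.          0.          0.        ] [[0.99, -0.138, -0.004], [-0.089, -0.62, -0.779], [0.105, 0.772, -0.626]] [-0.573  0.102  1.733]
{'clock': 0.1, 'joints': array([ 6.16690478e+01,  5.26042877e+00,  7.05723126e+01, -1.03569776e-03,
        1.04267734e+02, -3.24919103e+00]), 'joint_vel': array([-0.00598324, -0.06985485, -0.19194251,  0.03800138,  0.04461686,
       -0.07274406]), 'joint_torque': array([ 2.80752851e-03, -4.47853661e+01, -4.07570529e+01,  7.00523774e-02,
        2.83039879e-02, -7.21813785e-05]), 'tcp_pos': array([0.25438509, 0.54347214, 0.40362889]), 'orientation': array([-1.79899629e+02, -4.69224904e-03,  1.54917980e+02]), 'contact_force': array([-0.10275446,  0.51643174, -0.46383171]), 'torque': array([-0.03276065, -0.03727085, -0.02489872]), 'opening': 0.08801295053905138}
```

View pics/top0.png

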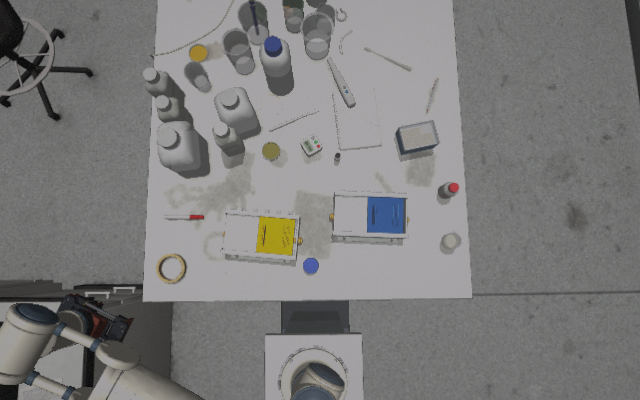

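View pics/side0.png

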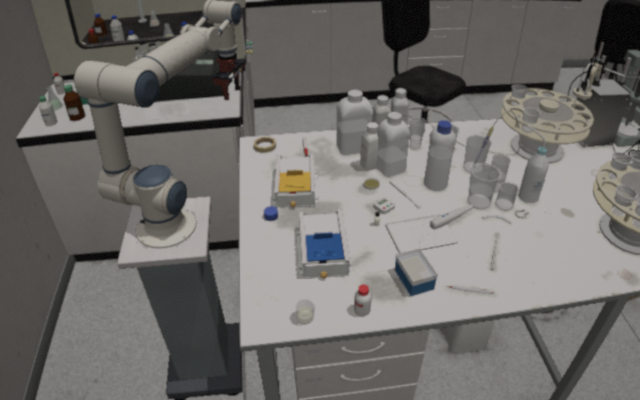

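```bash
cat > h.py <<'E'
import cv2,numpy as np
def K(s): return np.array([[s["fx"],0,s["cx"]],[0,s["fy"],s["cy"]],[0,0,1.]])
def unproj(s,px,z):
    n=cv2.undistortPoints(np.array(px,float).reshape(-1,1,2),K(s),np.array(s["dist_coeffs"]))[:,0]
    R=np.array(s["R"]);t=np.array(s["t"]).ravel();c=-R.T@t
    d=np.c_[n,np.ones(len(n))]@R
    return c+d*((z-c[2])/d[:,2])[:,None]
def proj(s,X):
    R=np.array(s["R"]);return cv2.projectPoints(np.array(X,float).reshape(-1,1,3),cv2.Rodrigues(R)[0],np.array(s["t"],float).ravel(),K(s),np.array(s["dist_coeffs"]))[0][:,0]
def box2w(p,x0,y0,a):
    p=np.atleast_2d(np.array(p,float));c,s=np.cos(a),np.sin(a)
    return np.c_[x0+c*p[:,0]-s*p[:,1],y0+s*p[:,0]+c*p[:,1],p[:,2]]
def rect(x0,x1,y0,y1,z): return [(x0,y0,z),(x1,y0,z),(x1,y1,z),(x0,y1,z)]
E
python3 - <<'E'
from h import *;import pickle
d=pickle.load(open("s0.pkl","rb"))
for n,o in(("top",(210,195)),("side",(260,140))):
    s=d[n];f=s["frame"];hsv=cv2.cvtColor(f,cv2.COLOR_RGB2HSV)
    m=cv2.inRange(hsv,(20,170,90),(34,255,255))
    x,y=o; m2=np.zeros_like(m);m2[y:y+75,x:x+105]=m[y:y+75,x:x+105]
    c=max(cv2.findContours(m2,0,1)[0],key=cv2.contourArea)
    q=cv2.boxPoints(cv2.minAreaRect(c));print(n,q.round(1).tolist())
    P=unproj(s,q,.067);print(P.round(4).tolist())
    e=np.diff(P[:,:2],axis=0);print(np.linalg.norm(e,axis=1),np.degrees(np.arctan2(e[:,1],e[:,0])))
    print(P.mean(0))
    cv2.imwrite(f"pics/z{n}.png",cv2.resize(f[y-5:y+80,x:x+105,::-1],None,fx=6,fy=6,interpolation=cv2.INTER_CUBIC))
a=cv2.imread("pics/ztop.png");b=cv2.imread("pics/zside.png");cv2.imwrite("pics/z.png",cv2.resize(np.hstack([a,b]),(800,324)))
E
```

```text
top [[255.89999389648438, 251.0], [259.29998779296875, 215.8000030517578], [294.6000061035156, 219.10000610351562], [291.20001220703125, 254.39999389648438]]
[[0.4226, 0.179, 0.067], [0.5355, 0.1691, 0.067], [0.5233, 0.0549, 0.067], [0.4107, 0.0662, 0.067]]
[0.11338697 0.11486136 0.11309892] [ -5.00891205 -96.12265543 174.30455666]
[0.47303987 0.11731962 0.067     ]
side [[287.0, 172.0], [299.0, 172.0], [299.0, 175.0], [287.0, 175.0]]
[[0.4484, 0.1791, 0.067], [0.4934, 0.1725, 0.067], [0.4916, 0.1533, 0.067], [0.447, 0.1599, 0.067]]
[0.04543974 0.01927815 0.04507085] [ -8.35536704 -95.30351213 171.66226069]
[0.47009625 0.16620559 0.067     ]
```

View pics/z.png

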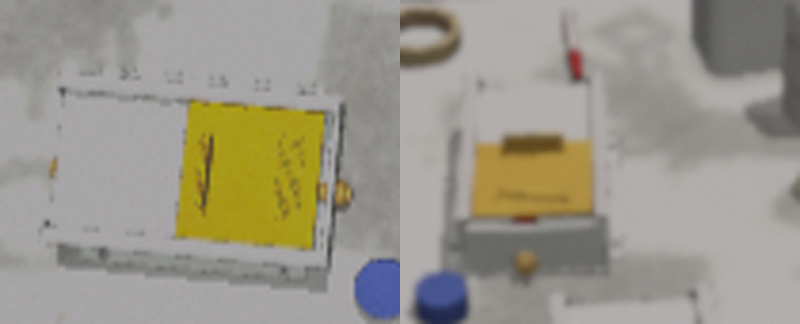

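```bash
cat > fit.py <<'E'
from h import *;import pickle
d=pickle.load(open("s0.pkl","rb"))
s=d["top"]
k=105*6/400*1.0/6
pts=np.array([(62,88),(345,102),(328,265),(45,240)])*105/400+[210,190]
P=unproj(s,pts,.073);print(P.round(4).tolist(),P.mean(0))
e=np.diff(P[:,:2],axis=0);print(np.linalg.norm(e,axis=1),np.degrees(np.arctan2(e[:,1],e[:,0])))
import sys
x0,y0,a,sl=map(float,sys.argv[1:5]);a=np.radians(a)
outs=[]
for n,o in(("top",(210,190)),("side",(260,135))):
    s=d[n];x,y=o;z=8
    im=cv2.resize(s["frame"][y:y+85,x:x+105,::-1],None,fx=z,fy=z,interpolation=cv2.INTER_CUBIC)
    for p,c in((rect(-72,72,-120,120,73),(0,0,255)),(rect(-58,58,-117+sl,-1+sl,67),(255,0,0)),(rect(-30,30,-25+sl,-17+sl,91),(0,200,0))):
        q=(proj(s,box2w(np.array(p)/1000,x0,y0,a))-o+.5)*z
        cv2.polylines(im,[q.astype(np.int32)],True,c,1)
    outs.append(im)
cv2.imwrite(sys.argv[5],cv2.resize(np.vstack(outs) if 0 else np.hstack(outs),(800,324),interpolation=cv2.INTER_AREA))
E
python3 fit.py 0.481 0.176 -5.6 3 pics/o1.png
```

```text
[[0.5449, 0.275, 0.073], [0.5302, 0.0352, 0.073], [0.3944, 0.0503, 0.073], [0.4175, 0.2869, 0.073]] [0.47174999 0.16184768 0.073     ]
[0.24022437 0.13661243 0.23771557] [-93.51673964 173.68030436  84.4345789 ]
```

View pics/o1.png

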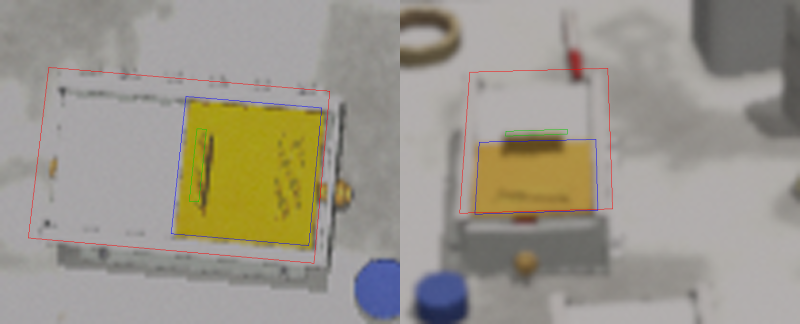

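```bash
python3 fit.py 0.4765 0.165 -5.4 11 pics/o2.png
```

```text
[[0.5449, 0.275, 0.073], [0.5302, 0.0352, 0.073], [0.3944, 0.0503, 0.073], [0.4175, 0.2869, 0.073]] [0.47174999 0.16184768 0.073     ]
[0.24022437 0.13661243 0.23771557] [-93.51673964 173.68030436  84.4345789 ]
```

View pics/o2.png

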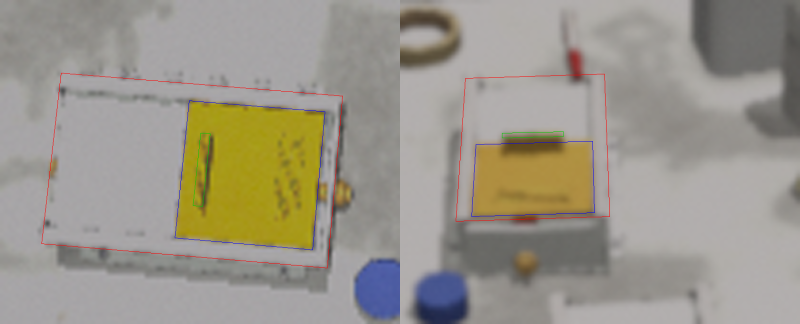

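```bash
cat > m.py <<'E'
from h import *
from station import r
X0,Y0,A=.4765,.165,-5.4
def pose(bx,by,ztip): # mm in box frame
    p=box2w([bx/1000,by/1000,ztip/1000],X0,Y0,np.radians(A))[0]; p[2]+=.182; return p
def ori(k): return [180,0,A+k]
def st(m=""):
    s=r.sense(); c,n=np.cos(np.radians(A)),np.sin(np.radians(A)); d=s["tcp_pos"]-[X0,Y0,.182]
    print(m,"t",round(s["clock"],2),"box xyz",np.round(1000*np.array([c*d[0]+n*d[1],-n*d[0]+c*d[1],d[2]]),1),"F",np.round(s["contact_force"],1),"j6",s["joints"][5].round(1));return s
E
python3 - <<'E'
from m import *
r.grab(10); st(f"closed {r.sense()['opening']:.4f}")
r.reach(pose(0,-34,170),ori(90)); st("hover")
r.servo_line(pose(0,-34,76)); st("down")
r.servo_line(pose(0,60,76),speed=.06); st("pushed")
for y in range(64,90,3):
    r.servo_line(pose(0,y,76),speed=.03); s=st("push")
    if np.hypot(*s["contact_force"][:2])>18: break
sn=r.snapshot("top");cv2.imwrite("pics/t1.png",cv2.resize(sn["frame"][180:280,190:330,::-1],None,fx=5,fy=5,interpolation=cv2.INTER_CUBIC))
E
```

```text
closed 0.0004 t 1.44 box xyz [-256.8  355.8  222.6] F [-0.1 -0.4  0.1] j6 -3.2
hover t 3.16 box xyz [-1.000e-01 -3.330e+01  1.702e+02] F [0.2 0.6 0.1] j6 16.9
down t 3.93 box xyz [  0.2 -33.7  76.9] F [-0.   0.1  0.5] j6 16.9
pushed t 5.65 box xyz [-0.2 60.  75.8] F [ 0.6 -0.8 -0.1] j6 26.7
push t 5.93 box xyz [-0.2 64.2 75.8] F [-0.1 -0.8 -0.3] j6 27.1
push t 6.18 box xyz [-0.1 67.2 75.8] F [-1.3 -1.4 -0.6] j6 27.4
push t 6.43 box xyz [-0.  70.2 75.9] F [-0.5 -0.3 -0.9] j6 27.7
push t 6.68 box xyz [ 0.  73.2 76. ] F [ 0.  -1.2 -0.5] j6 28.0
push t 6.93 box xyz [ 0.  76.1 76. ] F [-0.  -2.3 -0. ] j6 28.2
push t 7.18 box xyz [ 0.2 77.3 76. ] F [ -2.5 -12.1   2.7] j6 28.5
push t 7.43 box xyz [ 0.4 78.4 76.1] F [ -5.4 -22.    6.5] j6 28.8
```

View pics/t1.png

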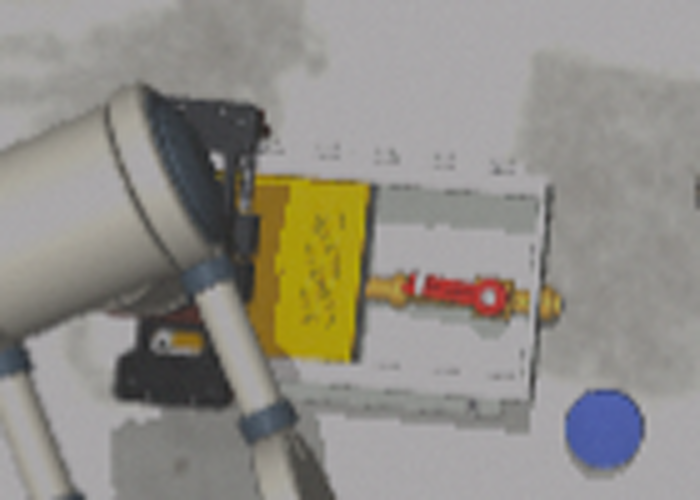

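Run:
```python
from m import *
r.servo_line(pose(0,66,76),speed=.08)
r.servo_line(pose(0,60,110)); st("up")
def fp(th,c,rho=42):
    u=np.array([np.sin(th),np.cos(th)]);n=np.array([-np.cos(th),np.sin(th)])
    return np.array([-8,-88])+rho*u+(17+c)*n
p=fp(0,12)
r.servo_line(pose(*p,110),ori(180)); st("over bay")
r.servo_line(pose(*p,41),speed=.08); s=st("in bay")
if abs(s["contact_force"][2])<8:
    for k in range(0,91,10):
        th=np.radians(k); q=fp(th,0)
        r.servo_line(pose(*q,41),ori(180-k),speed=.04); s=st(k)
        if np.linalg.norm(s["contact_force"])>35: break
    for c in (-1.5,-3,-4.5):
        if np.linalg.norm(s["contact_force"])>18: break
        r.servo_line(pose(*fp(np.pi/2,c),41),speed=.03); s=st(c)
sn=r.snapshot("top");cv2.imwrite("pics/t2.png",cv2.resize(sn["frame"][180:280,190:330,::-1],None,fx=5,fy=5,interpolation=cv2.INTER_CUBIC))
```

```text
up t 8.22 box xyz [1.000e-01 6.050e+01 1.106e+02] F [ 0.5 -0.4  0.1] j6 26.7
over bay t 9.93 box xyz [-37.  -45.9 109.7] F [ 0.3  0.2 -0.8] j6 -73.1
in bay t 10.95 box xyz [-36.8 -45.9  41.6] F [0.1 0.3 0.2] j6 -73.2
0 t 11.4 box xyz [-24.8 -46.   41. ] F [ 0.3 -0.5 -0.9] j6 -73.6
10 t 11.75 box xyz [-17.7 -43.8  40.8] F [-2.2 -0.2  0.8] j6 -63.8
20 t 12.1 box xyz [ -9.9 -42.7  40.8] F [-3.7 -0.1 -0.5] j6 -54.0
30 t 12.45 box xyz [ -2.  -43.1  40.8] F [-3.5  0.   0.1] j6 -44.3
40 t 12.8 box xyz [  5.8 -44.9  40.8] F [-2.8  0.7 -0.5] j6 -34.8
50 t 13.15 box xyz [ 13.1 -47.9  40.9] F [-3.   0.8 -2.1] j6 -25.3
60 t 13.5 box xyz [ 19.8 -52.2  40.9] F [-2.7  1.9 -0.9] j6 -16.0
70 t 13.85 box xyz [ 25.6 -57.6  41. ] F [-2.1  3.4 -0.9] j6 -6.8
80 t 14.2 box xyz [ 30.4 -63.8  41.1] F [-0.8  2.4 -2. ] j6 2.4
90 t 14.55 box xyz [ 33.9 -70.1  41.1] F [-1.2  7.1 -1.1] j6 11.6
-1.5 t 14.8 box xyz [ 33.8 -70.7  41.2] F [-0.1 12.9 -3.1] j6 11.5
-3 t 15.05 box xyz [ 33.7 -71.3  41.2] F [-0.7 15.  -3.3] j6 11.3
-4.5 t 15.3 box xyz [ 33.7 -71.9  41.3] F [ 0.4 20.6 -4.3] j6 11.1
```

Run:
```python
from m import *
r.servo_line(pose(34,-50,41),speed=.06)
r.servo_line(pose(34,-50,160)); st("up")
r.reach([.254,.543,.405],[180,0,155]); st("home")
s=r.snapshot("top")["frame"]
z=lambda f,x0,x1,y0,y1,w:cv2.resize(f[y0:y1,x0:x1,::-1],(w,int(w*(y1-y0)/(x1-x0))),interpolation=cv2.INTER_CUBIC)
cv2.imwrite("pics/t3.png",np.vstack([z(s,210,310,190,270,400),z(s,150,470,120,280,400)]))
```

```text
up t 16.87 box xyz [ 33.9 -50.1 158.7] F [ 1.4  0.5 -0.2] j6 14.1
home t 18.69 box xyz [-256.2  354.9  222.8] F [-0.2  0.2  0.2] j6 -3.3
```

View pics/t3.png

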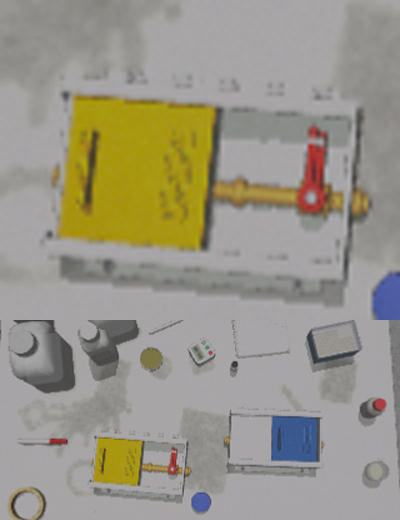

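The cover is fully over the deck, and the lever is square across the pipe: hub at (311,200), end at (317,130), parallel to the box's end wall. The blue box and the bystanders look unmoved.

```bash
python3 -c "
from station import r
r.hand_in()"
```

```text
the job is handed in; nothing more can be done
```

I slid the yellow cover fully aside and turned the red handle fully shut, using closed fingertips and no pinching. The job was handed in at about 19 s of the 50 s allowed.

- **Cover:** I pushed the tab until it met its stop. The fingers stopped at box y of about 77 mm, as predicted for a slide of 112 mm, with the push force rising to about 22 N.
- **Handle:** I pushed the lever round in an arc from its -x side to its stop, where the force rose to about 20 N.
- **Final check:** With the arm withdrawn, the top picture shows the cover over the deck and the lever parallel to the box's end wall, within about 1°. By eye, the blue box and the bystanders look unmoved; I did not measure them.

No check failed or disagreed. The hand-in gave no verdict.

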